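# Fit the tube cup to the mixer's collet and clamp it

### The arm

A 7-joint arm with a two-finger parallel gripper is mounted at the origin on the work surface. World frame = base frame: x ahead of the robot, y to its left, z up, the work surface at z = 0. Lengths are in m, angles in rad, forces in N, time in s.
With the tool pointing down it reaches from about 0.425 to 0.975 m from the base axis. Payload 16.7 kg.
Tool frame: the origin (TCP) lies on the centre line of the jaws, within the pads' length; the fingertips stand ahead of it and the grasp point (between the pads) lies 2 mm behind it (arm.tcp_to_tips is the z of the fingertips in the tool frame, in m); z points along the fingers, y is the direction in which the jaws open and shut (so a half turn about z gives the same grasp; the last joint's range is limited). The gripper opens to 85 mm and grips with 20 to 120 N. Pads are 22 mm wide; open, the fingers measure 114 mm over their backs; the gripper's body (76 mm by 85 mm) begins 54 mm behind the grasp point. The pads swing forward as they close: fully open they stand 13 mm farther back than shut.
Start: joints at [-1.49, 0.426, 0.074, 1.606, -0.034, 1.111, -0.067], TCP at [0.154, 0.657, 0.209] pointing down, gripper open.
Joint ranges: [-2.85, 2.85], [-0.5, 2.14], [-1.23, 1.37], [0.21, 2.46], [-1.02, 4.16], [0.16, 2.05], [-2.73, 2.73]. Speed limits (rad/s): [1.89, 1.89, 2.39, 2.39, 3.01, 3.01, 3.01].

### API

Orientations are given as a unit quaternion [x, y, z, w].
In Python, from workcell import arm gives the robot as it stands. The module is installed in compiled form; this text tells all that it offers.
- The arm moves only by the tool drive_tool, never from a script. Its argument "series" is a list of rows, each a list of 3 entries, a list of its own where there are three numbers: the opening, from -1 (shut) to 1 (fully open), so that 0 is half open, then the shift along the tool's x, y, z scaled (see below), then the turn about the tool's z scaled (see below). In form: [[claw, [tx, ty, tz], twist], ...]. A call has 1 to 12 rows; each row is the pose to reach, as a shift and turn from the pose commanded when the call began, along the tool's axes at that moment; what a row does not reach only later rows make up. The controller multiplies each number of a shift by 0.15 m and each number of a turn by pi/2 rad. A row lasts 1/12 s, in which the tool goes at most 41.7 mm and 7.16 degrees, less where a joint would pass 70% of its speed; a pose out of reach is approached as far as the arm can. A call with a number of a shift or a turn outside -1 to 1 is refused whole. A call with a gripper value outside its range is refused whole. The fingers move at their own pace and stop on an object; "newtons" is the grip in N (left out, the last holds). Time passes only in rows, so rows that repeat a pose let the fingers close. It gives the time, the measured TCP pose, the force and the opening at its end, in the units of the state.
- arm.state(): the state, without advancing time (a new reading comes with each control period).
- arm.grab_frame(name): name is "scene" or "top"; returns a dict with "frame" (420x560x3 uint8, blue, green, red), "fx", "fy", "cx", "cy" (pixels), "k1" (the pictures are not rectified: a ray, as slopes to the right and down, at radius r is drawn at 1 + k1 r^2 times it, then the intrinsics apply), "rvec" (rotation vector, rad) and "tvec" (3), from world to camera coordinates, as OpenCV has them. Camera axes: x right, y down, z forward; pixel columns grow to the right and rows downward; lengths in m; the calibration is good to about 2 mm. A picture is of the moment at which its call begins. There is no depth.
- arm.hand_in(): hands the job in, once; it reports no verdict.
The state is a dict: "clock": time; "joint_pos": joint angles; "joint_velocities": joint speeds; "effort": joint torques, N m; "ee_pos": TCP position; "tool_rot": TCP orientation; "force": force on the tool from outside, world axes, zero at the start; "ft_torque": the same for the moment, N m; "width": opening from 0.0 (shut) to 1.0 (fully open).
Only numpy, scipy, OpenCV 4.12 (cv2) and the standard library are available. Lean on these libraries where they do the work, as an engineer would, in place of code of your own. Each camera call takes 0.05 s, during which the arm holds its last target. There are 200 camera calls.

### The job

Take the hollow, open-topped cup head from the block of mixing heads and set its shank upright and fully home in the tube mixer's collet. Then turn the collet nut clockwise (seen from above) by its lever until it grips the shank firmly, and let go.

Things in the scene. Friction and masses are not known exactly. Their poses are not given: they have to be found in the camera images.
- cup_center (a point): Wanted head: grey cup, open top, 40 mm across, 40 tall, on a steel collar (36 across, 5 thick) and shank (14 across, 45 long, tip tapered). 0.1-0.2 kg. Starts upright in one of 3 holes, 100 mm apart, of a white block 50 mm high, collar on block; the other holes hold a flat disc and a solid dome head. Point: cup's centre, 20 mm below rim, 25 above collar's underside, 70 above shank tip. z up.
- collet_mouth (a point): Centre of the collet's mouth on the fixed tube mixer (white housing 150 x 150 x 54 mm): on the flat top of the steel sleeve (48 mm across), 104 mm above the table, z up along the bore. Bore 22 to 24 mm wide at the start, 50 deep. Shank fully home: collar flat on the sleeve, cup's centre 25 mm above this point. 3 jaws close as the nut turns. Ribbed nut round the sleeve: 68 across, top 8 mm below.
- lever_grip (a point): Upright black round handle on the end of the nut's lever, 16 mm across, 58 tall, 90 mm from the collet's axis; moves with the nut on a level circle about that axis. The point is on the handle's axis, 22 mm below its top end, 12 mm above the level of the collet mouth. The lever arm, a 10 mm round bar, meets the handle below: its upper side is 31 mm under this point.
- nut (a joint): Turn of the nut in rad: 0 fully loose, grows clockwise seen from above. Starts between 0 and 0.25. The jaws meet the shank at about 1.2; hard stop at 1.45. Steady friction, about 7 N at the handle, rising to about 12 N as it grips; let go, it stays, springing back less than 0.1 rad when tight.
There are look-alikes about, which are no part of the job. What is shaped like the part that bears collet_mouth but orange or purple is not meant. Leave any blue look-alike of the part that bears cup_center alone.

How it is judged:
By the outcome, as a careful person would: the job done as asked, in the order asked, and still so for the second after the job is handed in, with the robot touching nothing.
It also fails if it takes over 51 s, if anything falls off the work surface, if the arm or the gripper's body presses on something with over 40 N, if the wrist force passes 120 N, or if a joint passes its speed limit or range.

## Working session

There is one attempt and no reset: what is moved stays moved. The work goes in short steps, Python scripts to look and compute and a tool call to move; the robot and the scene stay as the last step left them, time stands still between calls to the robot, and variables do not carry over. Pictures are saved under pics/ and viewed, about 8 in all and at most 12, crops included, and the job is handed in when it is done.

Besides the shell and the picture viewer there is one more tool, called after "Call:" as name(argument=value, ...), one argument or row to a line, values as JSON. drive_tool: Moves the arm, as the interface text tells. Shifts and turns lie within -1 to 1; 1 stands for 0.15 m of shift or pi/2 rad of turn. Its arguments: {"type":"object","properties":{"series":{"type":"array"},"newtons":{"type":"number"}},"required":["series"]}

```bash
mkdir -p pics; cat > h.py <<'E'
import numpy as np, cv2
from scipy.spatial.transform import Rotation as R
from workcell import arm
def cam(n):
    d=arm.grab_frame(n); K=np.array([[d['fx'],0,d['cx']],[0,d['fy'],d['cy']],[0,0,1.]])
    return d,K
def ray(d,uv):
    K=np.array([[d['fx'],0,d['cx']],[0,d['fy'],d['cy']],[0,0,1.]])
    p=cv2.undistortPoints(np.array([[uv]],float),K,np.array([d['k1'],0,0,0.]))[0,0]
    Rm=cv2.Rodrigues(np.array(d['rvec'],float))[0]; t=np.array(d['tvec'],float).ravel()
    return -Rm.T@t, Rm.T@np.array([p[0],p[1],1])
def atz(d,uv,z):
    o,v=ray(d,uv); return o+v*(z-o[2])/v[2]
def tri(d1,uv1,d2,uv2):
    o1,v1=ray(d1,uv1);o2,v2=ray(d2,uv2)
    s=np.linalg.lstsq(np.c_[v1,-v2],o2-o1,rcond=None)[0]
    a=o1+v1*s[0];b=o2+v2*s[1]; return (a+b)/2,np.linalg.norm(a-b)
def proj(d,P):
    K=np.array([[d['fx'],0,d['cx']],[0,d['fy'],d['cy']],[0,0,1.]])
    return cv2.projectPoints(np.array(P,float).reshape(-1,3),np.array(d['rvec'],float),np.array(d['tvec'],float),K,np.array([d['k1'],0,0,0.]))[0].reshape(-1,2)
def move(P,yaw=None):
    "scaled shift from current measured pose to P"
    s=arm.state(); r=R.from_quat(s['tool_rot'])
    return r.inv().apply(np.array(P)-s['ee_pos'])/0.15
E
python3 - <<'E'
from h import *
import pickle
D={}
for n in('scene','top'):
    d=arm.grab_frame(n);D[n]=d
    cv2.imwrite(f'pics/{n}0.png',cv2.resize(d['frame'],(800,600),interpolation=cv2.INTER_CUBIC))
pickle.dump(D,open('D.pkl','wb'))
s=arm.state();print(s,arm.tcp_to_tips,R.from_quat(s['tool_rot']).as_matrix().round(3))
E
```

```text
{'clock': 0.1, 'joint_pos': array([-1.49051714,  0.42666535,  0.07383301,  1.60653049, -0.03409613,
        1.11079383, -0.06710702]), 'joint_velocities': array([ 0.00037038, -0.00246043, -0.00098771, -0.00258833, -0.00157574,
        0.00314391, -0.00016497]), 'effort': array([ 8.28214193e-03, -9.51533031e+01,  3.77200395e+00, -4.64401996e+01,
        1.97325542e-02,  6.50568356e-03,  1.12053706e-04]), 'ee_pos': array([0.15366682, 0.65687942, 0.2079883 ]), 'tool_rot': array([ 1.14646102e-01,  9.93406235e-01, -5.68535418e-04, -2.79974022e-05]), 'force': array([-0.84888555, -0.64409819,  0.14600676]), 'ft_torque': array([-0.00253678,  0.02675059,  0.02481019]), 'width': 1.001035400234616} 0.017 [[-0.974  0.228 -0.   ]
 [ 0.228  0.974 -0.001]
 [-0.    -0.001 -1.   ]]
```

View pics/scene0.png

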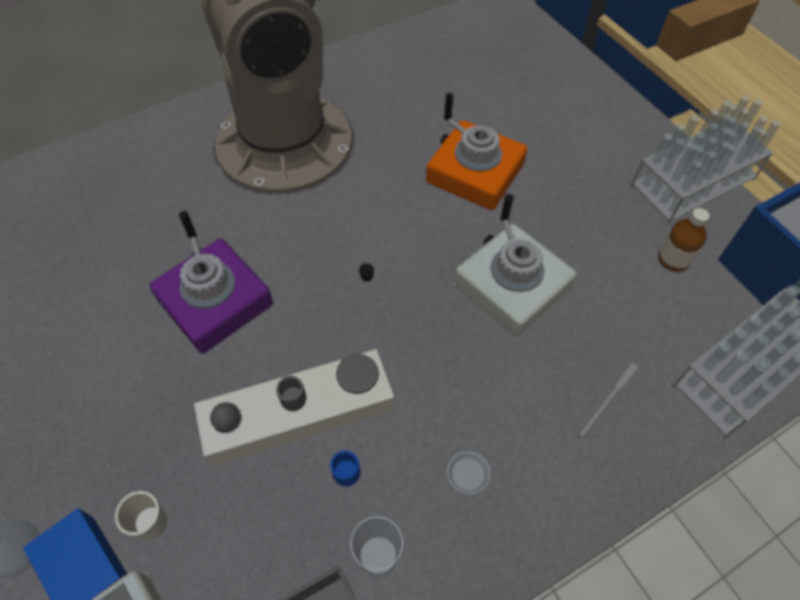

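View pics/top0.png

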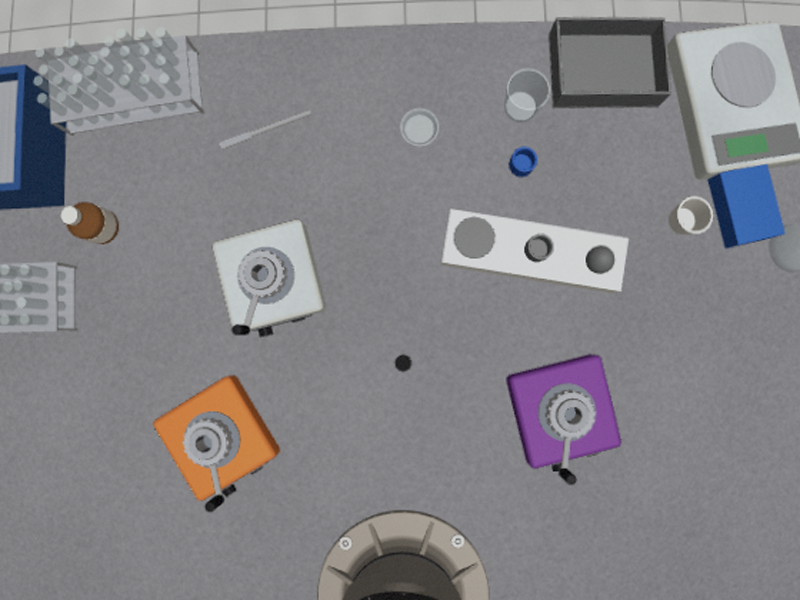

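The scene view has three heads in the white block: dome (226,417), hollow cup (292,393) and disc (357,373). A loose blue cup at (345,468) is a decoy. There are three mixers: orange (478,150), purple (205,280) and white (520,262). The middle head, which looks hollow, and the white mixer fit the description. I'll confirm both in a crop.

```bash
python3 - <<'E'
from h import *
import pickle
D=pickle.load(open('D.pkl','rb'))
def crop(n,u,v,w,h): 
    return cv2.resize(D[n]['frame'][v:v+h,u:u+w],(400,300),interpolation=cv2.INTER_CUBIC)
# 80x60 crops, scale 5
a=np.hstack([crop('scene',165,245,80,60),crop('scene',320,130,80,60)])
b=np.hstack([crop('top',337,143,80,60),crop('top',143,175,80,60)])
cv2.imwrite('pics/c1.png',np.vstack([a,b]))
for n in D:
    print(n,proj(D[n],[[0,0,0],[.154,.657,.209]]), ray(D[n],(280,210))[0])
for n,uv,z in[('scene',(292/800*560,383/600*420),.095),('top',(377,173),.095),('top',(260*.7,272*.7),.104),('scene',(521*.7,253*.7),.104),('top',(240*.7,329*.7),.1),('scene',(508*.7,198*.7),.138)]: print(n,uv,atz(D[n],uv,z))
E
```

```text
scene [[198.89177651  99.39712514]
 [425.07198279  -1.0556294 ]] [ 0.95295554 -0.2790326   0.93493752]
top [[282.35435349 415.23508147]
 [-33.95186343 369.84969834]] [ 0.4217464  -0.03009306  1.19910307]
scene (204.4, 268.09999999999997) [ 0.54671425 -0.21688137  0.095     ]
top (377, 173) [ 0.5504742  -0.21963169  0.095     ]
top (182.0, 190.39999999999998) [0.52433628 0.200285   0.104     ]
scene (364.7, 177.1) [0.52423689 0.19862001 0.104     ]
top (168.0, 230.29999999999998) [0.43944537 0.23344023 0.1       ]
scene (355.59999999999997, 138.6) [0.43998493 0.22607754 0.138     ]
```

View pics/c1.png

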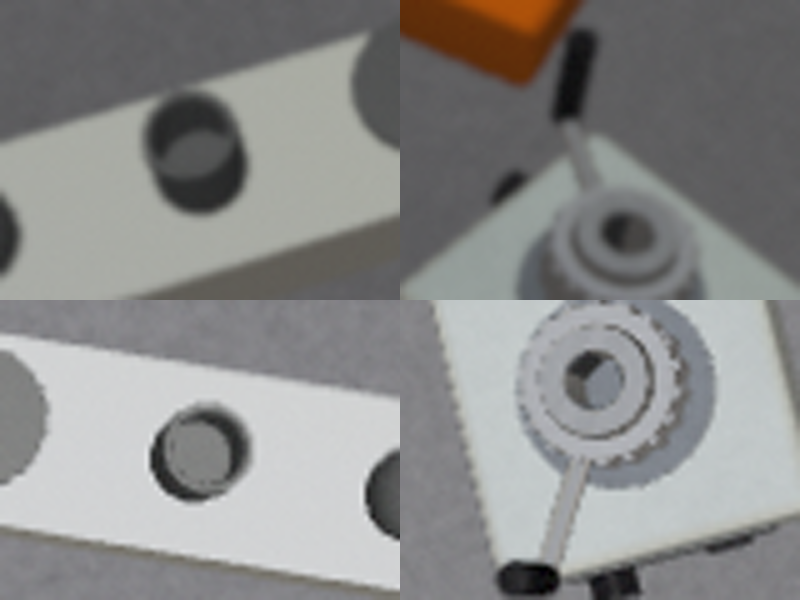

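The crop shows the middle head is a hollow cup with an open rim. In scene pixels the rim is at about (203,272) and the white mixer's open bore at about (366,176). The lever handle's top is at about (356,137).

```bash
python3 - <<'E'
from h import *
import pickle
D=pickle.load(open('D.pkl','rb'))
for nm,a,b,z in[('cup rim',(203,272.4),(378.4,172.4),.095),('mouth',(365.8,176.4),(182.8,191),.104),('handle top',(356.2,137.5),(165.6,231),.138),
  ('disc',(357*.7,373*.7),(474*.7,238*.7),.06),('dome',(226*.7,412*.7),(600*.7,258*.7),.08)]:
    print(nm,tri(D['scene'],a,D['top'],b),atz(D['scene'],a,z),atz(D['top'],b,z))
E
```

```text
cup rim (array([ 0.55218481, -0.22324369,  0.09124174]), np.float64(0.00026364172811622286)) [ 0.55402636 -0.22337246  0.095     ] [ 0.55169501 -0.22271201  0.095     ]
mouth (array([0.52376142, 0.19979404, 0.10508175]), np.float64(0.0033191170029223485)) [0.52385431 0.20201554 0.104     ] [0.52298677 0.1985603  0.104     ]
handle top (array([0.43752215, 0.22960788, 0.13746072]), np.float64(4.20182470614994e-05)) [0.4378783 0.2292844 0.138    ] [0.43750358 0.22945723 0.138     ]
disc (array([ 0.56944495, -0.12457718,  0.07481499]), np.float64(0.00029417013925279415)) [ 0.56277573 -0.1220523   0.06      ] [ 0.5714526  -0.12568639  0.06      ]
dome (array([ 0.53345728, -0.31706778,  0.07769899]), np.float64(0.00020177471264603032)) [ 0.53454004 -0.31705934  0.08      ] [ 0.53325932 -0.31638092  0.08      ]
```

Call:
drive_tool(
  series=[
    [0.4, [-1, -1, -0.3], 0],
    [0.4, [-1, -1, -0.3], 0],
    [0.4, [-1, -1, -0.3], 0],
    [0.4, [-1, -1, -0.3], 0],
    [0.4, [-1, -1, -0.3], 0],
    [0.4, [-1, -1, -0.3], 0],
  ],
  newtons=50,
)

```text
clock: 0.6
ee_pos: [0.27, 0.4718, 0.2551]
tool_rot: [0.118, 0.993, 0.0, 0.001]
force: [2.4, 0.4, -0.2]
width: 0.701
```

Call:
drive_tool(
  series=[
    [0.4, [-1, -1, 0], 0],
    [0.4, [-1, -1, 0], 0],
    [0.4, [-1, -1, 0], 0],
    [0.4, [-1, -1, 0], 0],
    [0.4, [-1, -1, 0], 0],
    [0.4, [-1, -1, 0], 0],
  ],
)

```text
clock: 1.1
ee_pos: [0.3809, 0.2904, 0.2538]
tool_rot: [0.118, 0.993, -0.0, 0.0]
force: [0.8, -0.8, 0.1]
width: 0.703
```

Call:
drive_tool(
  series=[
    [0.4, [-1, -1, 0], 0],
    [0.4, [-1, -1, 0], 0],
    [0.4, [-1, -1, 0], 0],
    [0.4, [-1, -1, 0], 0],
    [0.4, [-1, -1, 0], 0],
    [0.4, [-1, -1, 0], 0],
  ],
)

```text
clock: 1.6
ee_pos: [0.4921, 0.1099, 0.2539]
tool_rot: [0.118, 0.993, -0.001, 0.001]
force: [-0.8, -1.1, 0.3]
width: 0.701
```

Call:
drive_tool(
  series=[
    [0.4, [-0.5, -1, 0], 0],
    [0.4, [-0.5, -1, 0], 0],
    [0.4, [-0.5, -1, 0], 0],
    [0.4, [-0.5, -1, 0], 0],
    [0.4, [-0.5, -1, 0], 0],
  ],
)

```text
clock: 2.02
ee_pos: [0.5287, -0.0544, 0.254]
tool_rot: [0.119, 0.993, -0.001, 0.001]
force: [-1.4, -0.6, -1.0]
width: 0.701
```

```bash
python3 - <<'E'
from h import *
s=arm.state();print(s['clock'],s['joint_pos'],s['ee_pos'],R.from_quat(s['tool_rot']).as_matrix().round(3))
print(move([.5527,-.223,.15]))
E
```

```text
2.0167 [-0.58328123  0.16130143  0.63980976  1.90189552 -0.10472746  1.11102762
  1.42971402] [ 0.52869479 -0.05438983  0.2539678 ] [[-0.972  0.236  0.001]
 [ 0.236  0.972 -0.002]
 [-0.001 -0.002 -1.   ]]
[-0.41939206 -1.05333033  0.69581504]
```

Call:
drive_tool(
  series=[
    [0.4, [-0.42, -1, 0.2], 0],
    [0.4, [-0.42, -1, 0.2], 0],
    [0.4, [-0.42, -1, 0.2], 0],
    [0.4, [-0.42, -1, 0.4], 0],
    [0.4, [-0.42, -1, 0.5], 0],
    [0.4, [-0.42, -1, 0.5], 0],
    [0.4, [-0.42, -1, 0.5], 0],
  ],
)

```text
clock: 2.6
ee_pos: [0.5546, -0.2072, 0.1776]
tool_rot: [0.115, 0.993, -0.0, -0.001]
force: [-0.5, -0.5, 0.5]
width: 0.701
```

```bash
python3 - <<'E'
from h import *
import pickle
print(move([.5527,-.223,.077]),arm.state()['ee_pos'])
D={}
for n in('scene','top'):
    D[n]=arm.grab_frame(n)
pickle.dump(D,open('D2.pkl','wb'))
a=[cv2.resize(D['scene']['frame'][210:330,140:300],(400,300)),cv2.resize(D['top']['frame'][110:230,300:460],(400,300))]
cv2.imwrite('pics/c2.png',np.hstack(a))
E
```

```text
[-0.01390617 -0.10477272  0.67085323] [ 0.55457081 -0.20721492  0.17762139]
```

View pics/c2.png

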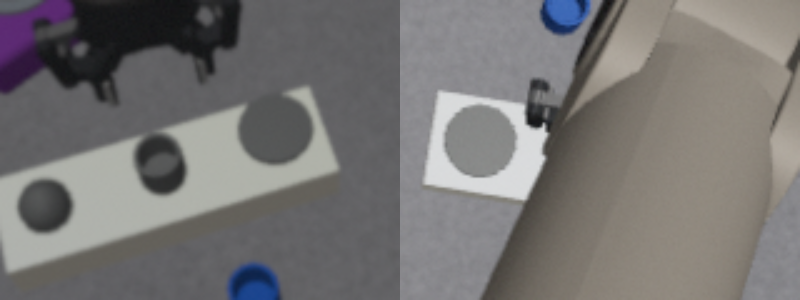

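The view shows the fingers above and behind the cup, with nothing in the way. The cup is at crop (160,163), and the disc is clear of the jaw.

Call:
drive_tool(
  series=[
    [0.4, [0, -0.105, 0.1], 0],
    [0.4, [0, -0.105, 0.3], 0],
    [0.4, [0, -0.105, 0.5], 0],
    [0.4, [-0.01, -0.105, 0.66], 0],
    [0.4, [-0.01, -0.105, 0.66], 0],
    [0.4, [-0.01, -0.105, 0.66], 0],
    [-1, [-0.01, -0.105, 0.66], 0],
    [-1, [-0.01, -0.105, 0.66], 0],
    [-1, [-0.01, -0.105, 0.66], 0],
    [-1, [-0.01, -0.105, 0.66], 0],
    [-1, [-0.01, -0.105, 0.66], 0],
    [-1, [-0.01, -0.105, 0.66], 0],
  ],
)

```text
clock: 3.7
ee_pos: [0.5534, -0.2227, 0.08]
tool_rot: [0.115, 0.993, 0.0, 0.0]
force: [0.2, 0.3, 0.1]
width: -0.001
```

Call:
drive_tool(
  series=[
    [-1, [0, 0, 0], 0],
    [-1, [0, 0, 0], 0],
    [-1, [0, 0, -0.1], 0],
    [-1, [0, 0, -0.2], 0],
    [-1, [0, 0, -0.4], 0],
    [-1, [0, 0, -0.6], 0],
    [-1, [0, 0, -0.8], 0],
    [-1, [0, 0, -0.8], 0],
  ],
)

```text
clock: 4.37
ee_pos: [0.5554, -0.2241, 0.2049]
tool_rot: [0.115, 0.993, -0.0, 0.003]
force: [1.5, -1.1, 0.3]
width: 0.001
```

```bash
python3 - <<'E'
from h import *
s=arm.state()
print(s['ee_pos'],s['force'],move([.5234,.2003,.215]))
d=arm.grab_frame('scene')
cv2.imwrite('pics/c3.png',cv2.resize(d['frame'][200:320,130:290],(560,420)))
import pickle; pickle.dump(d,open('D3.pkl','wb'))
E
```

```text
[ 0.55536144 -0.22409785  0.20488914] [ 1.51877204 -1.08721861  0.25797644] [ 0.85360179  2.70575436 -0.07244436]
```

View pics/c3.png

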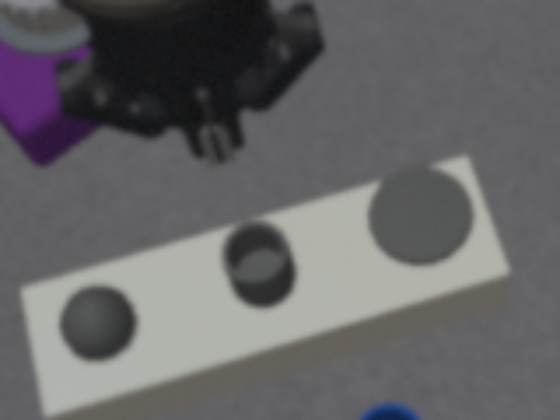

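The picture shows the jaws shut and empty at crop (215,150), with the cup still in its hole at (260,262). The grasp missed, so I'll compare the predicted fingertip position with the seen one.

```bash
python3 - <<'E'
from h import *
import pickle
d=pickle.load(open('D3.pkl','rb'))
f=lambda p:((p-[130,200])*3.5).round(0)
s=arm.state();e=s['ee_pos']
r=R.from_quat(s['tool_rot'])
for z in(-.1,-.054,-.002,.017): print(z,f(proj(d,e+r.apply([0,0,z]))))
print('cup rim',f(proj(d,[.5527,-.223,.095])),'cup base',f(proj(d,[.5527,-.223,.05])))
t=np.array([215,158])/3.5+[130,200]
print('tip seen at z=.188:',atz(d,t,.188))
for z in (.2,.22,.24,.26): print(z,atz(d,t,z))
D=pickle.load(open('D2.pkl','rb'))
print([(k,d[k]) for k in d if k!='frame'])
D=pickle.load(open('D.pkl','rb'))['scene']; print(D['rvec'],D['tvec'])
E
```

```text
-0.1 [[195.  72.]]
-0.054 [[211. 120.]]
-0.002 [[227. 168.]]
0.017 [[233. 185.]]
cup rim [[255. 251.]] cup base [[265. 282.]]
tip seen at z=.188: [ 0.53691451 -0.22541888  0.188     ]
0.2 [ 0.54359846 -0.22628022  0.2       ]
0.22 [ 0.55473837 -0.22771578  0.22      ]
0.24 [ 0.56587829 -0.22915134  0.24      ]
0.26 [ 0.5770182 -0.2305869  0.26     ]
[('fx', 447.96945875058884), ('fy', 447.96945875058884), ('cx', 276.43918745574484), ('cy', 202.79829115968164), ('k1', -0.06585008479239758), ('rvec', array([ 2.26109116,  1.31939127, -0.38751873])), ('tvec', array([-0.22800804, -0.3040243 ,  1.30983708]))]
[ 2.26109116  1.31939127 -0.38751873] [-0.22800804 -0.3040243   1.30983708]
```

```bash
python3 - <<'E'
from h import *
import pickle
d=pickle.load(open('D3.pkl','rb')); D2=pickle.load(open('D2.pkl','rb'))
c=lambda f,u,v:cv2.convertScaleAbs(cv2.resize(f[v:v+60,u:u+50],(400,480),interpolation=cv2.INTER_CUBIC),alpha=2.2,beta=0)
cv2.imwrite('pics/c4.png',np.hstack([c(d['frame'],165,205),c(D2['scene']['frame'],180,205)]))
e=np.array([.5546,-.2072,.1776]);y=np.array([.228,.974,0])
for z in(0,.017): print((proj(D2['scene'],[e+y*.03-[0,0,z],e-y*.03-[0,0,z]])-[180,205])*8+[400,0])
s=arm.state();e=s['ee_pos'];print((proj(d,[e,e-[0,0,.017]])-[165,205])*8)
E
```

```text
[[723.61162795 334.53974461]
 [474.13899301 397.90377407]]
[[730.9455052  367.00097416]
 [485.72796873 429.59797772]]
[[241.000587   348.36175676]
 [252.0677162  381.71199845]]
```

View pics/c4.png

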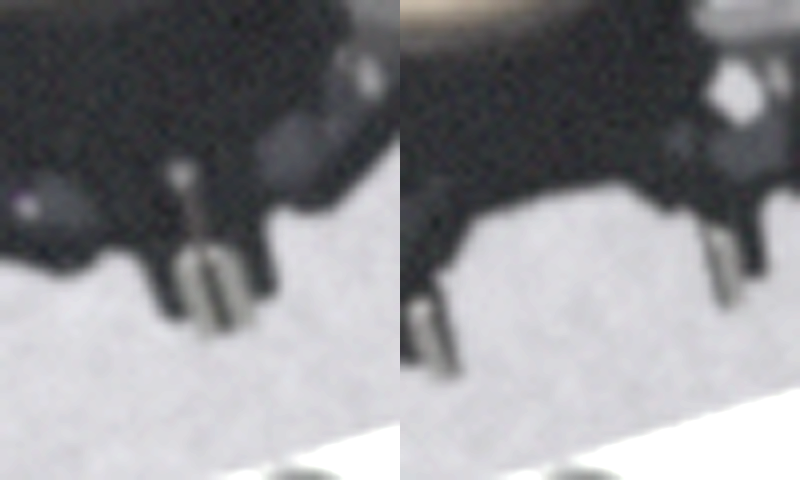

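```bash
python3 - <<'E'
from h import *
import pickle
D2=pickle.load(open('D2.pkl','rb'))
f=D2['top']['frame']
cv2.imwrite('pics/c5.png',cv2.convertScaleAbs(cv2.resize(f[130:190,325:405],(800,600),interpolation=cv2.INTER_CUBIC),alpha=1.5))
e=np.array([.5546,-.2072,.1776]);y=np.array([.228,.974,0]);x=np.array([-.974,.228,0])
for z in(.16,.2,.25):
    for k in(.03,.045): 
        p=e+y*k;p[2]=z;print(z,k,((proj(D2['top'],[p,p+x*.011,p-x*.011])-[325,130])*10).round(0).tolist())
for z in(.18,.2,.25):print(z,atz(D2['top'],(356,152),z))
E
```

```text
0.16 0.03 [[367.0, 343.0], [356.0, 396.0], [377.0, 290.0]]
0.16 0.045 [[294.0, 328.0], [284.0, 381.0], [304.0, 275.0]]
0.2 0.03 [[395.0, 315.0], [384.0, 370.0], [405.0, 260.0]]
0.2 0.045 [[319.0, 299.0], [309.0, 354.0], [330.0, 244.0]]
0.25 0.03 [[433.0, 276.0], [422.0, 334.0], [444.0, 219.0]]
0.25 0.045 [[354.0, 260.0], [342.0, 318.0], [365.0, 202.0]]
0.18 [ 0.58362147 -0.16478796  0.18      ]
0.2 [ 0.58044466 -0.16214456  0.2       ]
0.25 [ 0.57250262 -0.15553606  0.25      ]
```

View pics/c5.png

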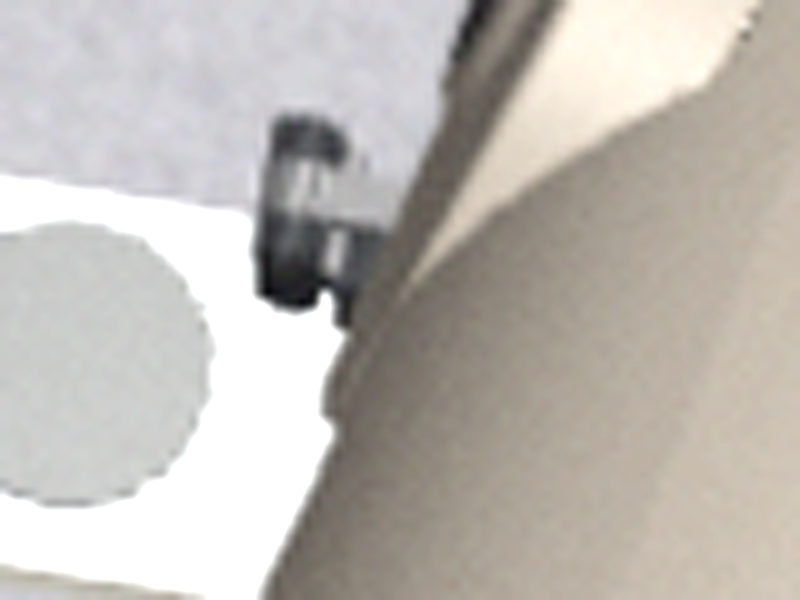

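The top view puts the finger knuckle at (300,210). That fits the reported x/y, provided the tool really stands about 30–45 mm higher than reported. The miss over the rim says the same. I'll go lower with the jaws open and check.

Call:
drive_tool(
  series=[
    [0.4, [0, 0, 0], 0],
    [0.4, [0, 0, 0], 0],
    [0.4, [0, 0, 0.3], 0],
    [0.4, [0, 0, 0.5], 0],
    [0.4, [0, 0, 0.7], 0],
    [0.4, [0, 0, 0.8], 0],
    [0.4, [0, 0, 0.9], 0],
    [0.4, [0, 0, 1], 0],
    [0.4, [0, 0, 1], 0],
    [0.4, [0, 0, 1], 0],
  ],
)

```text
clock: 5.25
ee_pos: [0.5522, -0.2227, 0.0485]
tool_rot: [0.115, 0.993, -0.0, -0.001]
force: [0.3, 0.3, 0.1]
width: 0.701
```

```bash
python3 - <<'E'
from h import *
import pickle
s=arm.state();print(s['ee_pos'],s['force'],s['joint_pos'])
d=arm.grab_frame('scene');pickle.dump(d,open('D4.pkl','wb'))
cv2.imwrite('pics/c6.png',cv2.convertScaleAbs(cv2.resize(d['frame'][230:305,155:255],(800,600),interpolation=cv2.INTER_CUBIC),alpha=2))
e=s['ee_pos'];y=np.array([.228,.974,0])
for h in(0,.03,.04,.05): print(h,((proj(d,[e+[0,0,h-.017]+y*k for k in(.03,-.03)])-[155,230])*8).round(0).tolist())
E
```

```text
[ 0.55217586 -0.22269561  0.04846335] [0.29283095 0.34268367 0.09172709] [-0.15969813  0.55476941  0.57261634  1.93888985 -0.42073607  0.77096622
  1.99354353]
0 [[524.0, 401.0], [306.0, 458.0]]
0.03 [[513.0, 356.0], [289.0, 414.0]]
0.04 [[508.0, 340.0], [282.0, 399.0]]
0.05 [[504.0, 324.0], [276.0, 384.0]]
```

View pics/c6.png

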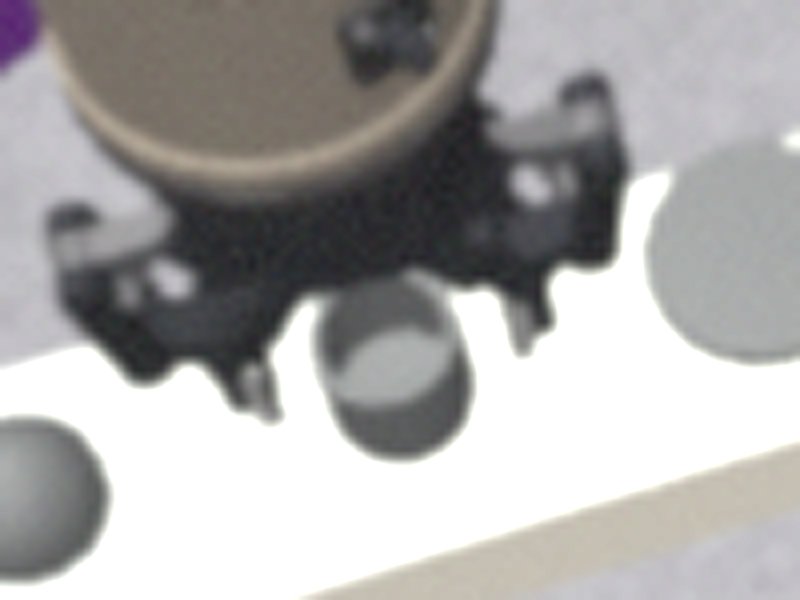

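The picture shows the fingertips at (272,418) and (525,350), straddling the cup at (398,384), about 11 mm above the block. The tool is therefore about 30 mm above its reported z. I'll close here.

Call:
drive_tool(
  series=[
    [-1, [0, 0, 0], 0],
    [-1, [0, 0, 0], 0],
    [-1, [0, 0, 0], 0],
    [-1, [0, 0, 0], 0],
    [-1, [0, 0, 0], 0],
    [-1, [0, 0, 0], 0],
  ],
)

```text
clock: 5.8
ee_pos: [0.5538, -0.2229, 0.0507]
tool_rot: [0.115, 0.993, 0.0, 0.001]
force: [-1.3, -0.9, 5.6]
width: 0.455
```

Call:
drive_tool(
  series=[
    [-1, [0, 0, -0.1], 0],
    [-1, [0, 0, -0.25], 0],
    [-1, [0, 0, -0.5], 0],
    [-1, [0, 0, -0.75], 0],
    [-1, [0, 0, -1], 0],
    [-1, [0, 0, -1], 0],
    [-1, [0, 0, -1], 0],
  ],
)

```text
clock: 6.38
ee_pos: [0.5544, -0.2229, 0.2022]
tool_rot: [0.115, 0.993, 0.0, 0.002]
force: [0.0, -0.1, -2.6]
width: 0.456
```

```bash
python3 - <<'E'
from h import *
import pickle
s=arm.state();print(s['ee_pos'],s['force'],s['width'],move([.5234,.2003,.2]))
d=arm.grab_frame('scene');pickle.dump(d,open('D5.pkl','wb'))
cv2.imwrite('pics/c7.png',cv2.convertScaleAbs(cv2.resize(d['frame'][200:305,140:280],(800,600),interpolation=cv2.INTER_CUBIC),alpha=2))
e=s['ee_pos']
for h in(-.02,0,.03): print(h,((proj(d,[e+[0,0,h+k] for k in(.018,-.027,-.07)])-[140,200])*40/7).round(0).tolist())
E
```

```text
[ 0.55442291 -0.22290744  0.20222822] [ 0.00917094 -0.06942638 -2.55416131] 0.4556730102218475 [0.84348413 2.70028584 0.01369139]
-0.02 [[317.0, 279.0], [337.0, 340.0], [355.0, 394.0]]
0 [[307.0, 250.0], [328.0, 314.0], [347.0, 369.0]]
0.03 [[292.0, 204.0], [315.0, 272.0], [334.0, 331.0]]
```

View pics/c7.png

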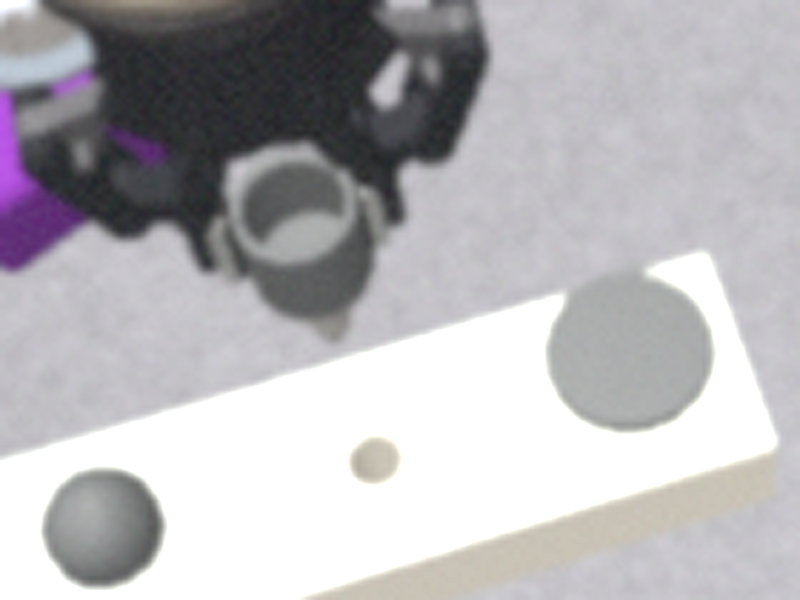

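The cup is held upright: rim at (292,205), shank tip at (335,338). Both heights fit the 30 mm offset. From the collar's rest height, the collar underside sits at about the reported z. Next I'll move over to the mixer.

Call:
drive_tool(
  series=[
    [-1, [0.1, 0.2, 0], 0],
    [-1, [0.28, 0.9, 0], 0],
    [-1, [0.28, 0.9, 0], 0],
    [-1, [0.28, 0.9, 0], 0],
    [-1, [0.28, 0.9, 0], 0],
    [-1, [0.28, 0.9, 0], 0],
  ],
)

```text
clock: 6.93
ee_pos: [0.5425, -0.0798, 0.1985]
tool_rot: [0.113, 0.994, -0.0, -0.001]
force: [-0.4, -0.2, -0.7]
width: 0.448
```

Call:
drive_tool(
  series=[
    [-1, [0.28, 0.9, 0], 0],
    [-1, [0.28, 0.9, 0], 0],
    [-1, [0.28, 0.9, 0], 0],
    [-1, [0.28, 0.9, 0], 0],
    [-1, [0.28, 0.9, 0], 0],
    [-1, [0.28, 0.9, 0], 0],
  ],
)

```text
clock: 7.43
ee_pos: [0.5327, 0.0591, 0.1989]
tool_rot: [0.114, 0.993, -0.001, -0.001]
force: [0.1, -1.3, -1.7]
width: 0.454
```

Call:
drive_tool(
  series=[
    [-1, [0.28, 0.9, 0], 0],
    [-1, [0.28, 0.9, 0], 0],
    [-1, [0.28, 0.9, 0], 0],
    [-1, [0.28, 0.9, 0], 0],
    [-1, [0.28, 0.9, 0], 0],
    [-1, [0.28, 0.9, 0], 0],
    [-1, [0.28, 0.9, 0], 0],
    [-1, [0.28, 0.9, 0], 0],
  ],
)

```text
clock: 8.1
ee_pos: [0.5234, 0.198, 0.1995]
tool_rot: [0.116, 0.993, -0.0, -0.0]
force: [0.3, 0.6, -1.5]
width: 0.453
```

```bash
python3 - <<'E'
from h import *
import pickle
s=arm.state();print(s['ee_pos'],s['force'],s['width'],move([.5244,.2003,.165]),R.from_quat(s['tool_rot']).as_matrix().round(3))
E
```

```text
[0.52335482 0.19804848 0.19950929] [ 0.30821098  0.57717342 -1.48564618] 0.45302444041182205 [-0.00332365  0.01636231  0.23005126] [[-0.973  0.231 -0.   ]
 [ 0.231  0.973 -0.001]
 [ 0.    -0.001 -1.   ]]
```

Call:
drive_tool(
  series=[
    [-1, [0, 0.015, 0.1], 0],
    [-1, [0, 0.015, 0.2], 0],
    [-1, [0, 0.015, 0.3], 0],
    [-1, [0, 0.015, 0.3], 0],
    [-1, [0, 0.015, 0.34], 0],
    [-1, [0, 0.015, 0.37], 0],
    [-1, [0, 0.015, 0.4], 0],
    [-1, [0, 0.015, 0.4], 0],
  ],
)

```text
clock: 8.77
ee_pos: [0.5233, 0.2023, 0.1392]
tool_rot: [0.115, 0.993, -0.0, -0.0]
force: [-1.2, -0.1, -1.2]
width: 0.454
```

```bash
python3 - <<'E'
from h import *
import pickle
s=arm.state();print(s['ee_pos'],s['force'],s['ft_torque'],move([.5244,.2003,.107]))
d=arm.grab_frame('scene');pickle.dump(d,open('D6.pkl','wb'))
cv2.imwrite('pics/c8.png',cv2.convertScaleAbs(cv2.resize(d['frame'][120:225,300:440],(800,600),interpolation=cv2.INTER_CUBIC),alpha=1.6))
E
```

```text
[0.52329397 0.20233621 0.13923676] [-1.17787053 -0.14777294 -1.16521874] [-0.061833   -0.01466941  0.04597992] [-0.01032847 -0.01148479  0.21491186]
```

View pics/c8.png

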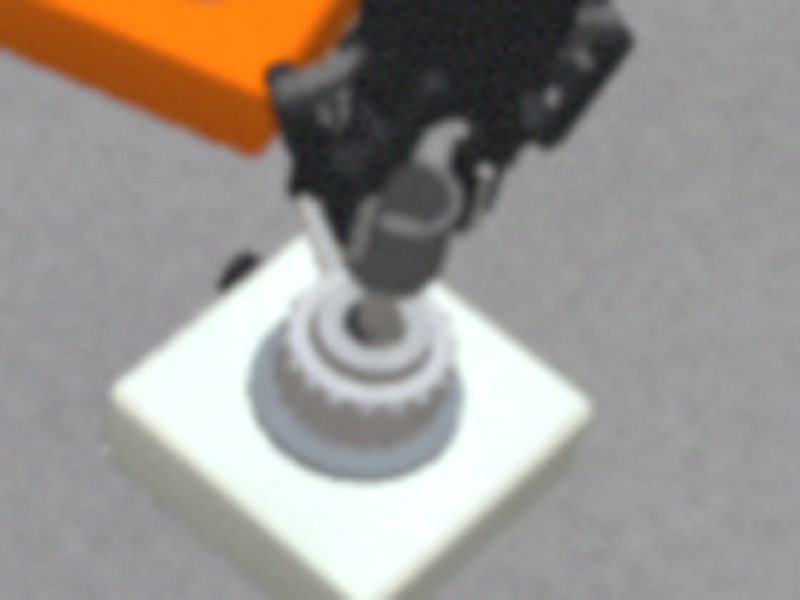

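The shank tip is at the bore, shank (382,320) against bore centre (377,323), and the forces are near zero. I'll correct y by 2 mm and lower slowly.

Call:
drive_tool(
  series=[
    [-1, [-0.01, -0.012, 0], 0],
    [-1, [-0.01, -0.012, 0.03], 0],
    [-1, [-0.01, -0.012, 0.06], 0],
    [-1, [-0.01, -0.012, 0.09], 0],
    [-1, [-0.01, -0.012, 0.12], 0],
    [-1, [-0.01, -0.012, 0.12], 0],
  ],
)

```text
clock: 9.32
ee_pos: [0.5239, 0.2003, 0.1205]
tool_rot: [0.115, 0.993, -0.0, -0.001]
force: [-0.6, 0.4, -1.8]
width: 0.452
```

Still no contact, so the shank is inside the bore. I'll keep lowering in small steps until it seats.

Call:
drive_tool(
  series=[
    [-1, [0, 0, 0.02], 0],
    [-1, [0, 0, 0.04], 0],
    [-1, [0, 0, 0.06], 0],
    [-1, [0, 0, 0.08], 0],
    [-1, [0, 0, 0.08], 0],
  ],
)

```text
clock: 9.73
ee_pos: [0.5241, 0.2004, 0.109]
tool_rot: [0.115, 0.993, -0.0, -0.0]
force: [-0.8, -0.1, -0.8]
width: 0.452
```

Call:
drive_tool(
  series=[
    [-1, [0, 0, 0.01], 0],
    [-1, [0, 0, 0.015], 0],
    [-1, [0, 0, 0.015], 0],
  ],
)

```text
clock: 9.98
ee_pos: [0.5244, 0.2005, 0.1073]
tool_rot: [0.115, 0.993, -0.0, -0.0]
force: [1.2, 0.2, -0.5]
width: 0.453
```

Call:
drive_tool(
  series=[
    [-1, [0, 0, 0.01], 0],
    [-1, [0, 0, 0.015], 0],
    [-1, [0, 0, 0.015], 0],
  ],
)

```text
clock: 10.23
ee_pos: [0.5244, 0.2004, 0.105]
tool_rot: [0.115, 0.993, -0.0, -0.0]
force: [0.2, 0.4, -1.2]
width: 0.455
```

Call:
drive_tool(
  series=[
    [-1, [0, 0, 0.01], 0],
    [-1, [0, 0, 0.01], 0],
    [-1, [0, 0, 0.01], 0],
  ],
)

```text
clock: 10.48
ee_pos: [0.5247, 0.2005, 0.1046]
tool_rot: [0.115, 0.993, 0.0, 0.0]
force: [-6.8, -2.5, 18.1]
width: 0.451
```

The cup is seated at a reported z of 0.1046, and I had predicted 0.1047. I'll release it and rise.

Call:
drive_tool(
  series=[
    [0.2, [0, 0, 0], 0],
    [0.2, [0, 0, 0], 0],
    [0.2, [0, 0, 0], 0],
    [0.2, [0, 0, -0.1], 0],
    [0.2, [0, 0, -0.2], 0],
    [0.2, [0, 0, -0.4], 0],
    [0.2, [0, 0, -0.6], 0],
    [0.2, [0, 0, -0.6], 0],
    [0.2, [0, 0, -0.6], 0],
  ],
)

```text
clock: 11.23
ee_pos: [0.5252, 0.2009, 0.195]
tool_rot: [0.115, 0.993, 0.001, 0.001]
force: [-0.2, 0.6, 0.3]
width: 0.599
```

```bash
python3 - <<'E'
from h import *
import pickle
s=arm.state();print(s['ee_pos'],s['joint_pos'],s['force'],move([.4387,.2294,.195]))
d=arm.grab_frame('scene')
cv2.imwrite('pics/c9.png',cv2.convertScaleAbs(cv2.resize(d['frame'][90:210,290:450],(800,600),interpolation=cv2.INTER_CUBIC),alpha=1.6))
print(((proj(d,[[.5234,.2003,.149],[.5234,.2003,.104],[.4377,.2294,.138]])-[290,90])*5).round())
E
```

```text
[0.52518844 0.20092235 0.19503161] [-0.93621889  0.28031811  0.55235585  1.90346932 -0.17415829  1.00192812
  1.03374636] [-0.18240172  0.56650295  0.30303165] [ 0.60466865  0.05361286 -0.00071334]
[[392. 373.]
 [375. 433.]
 [331. 237.]]
```

View pics/c9.png

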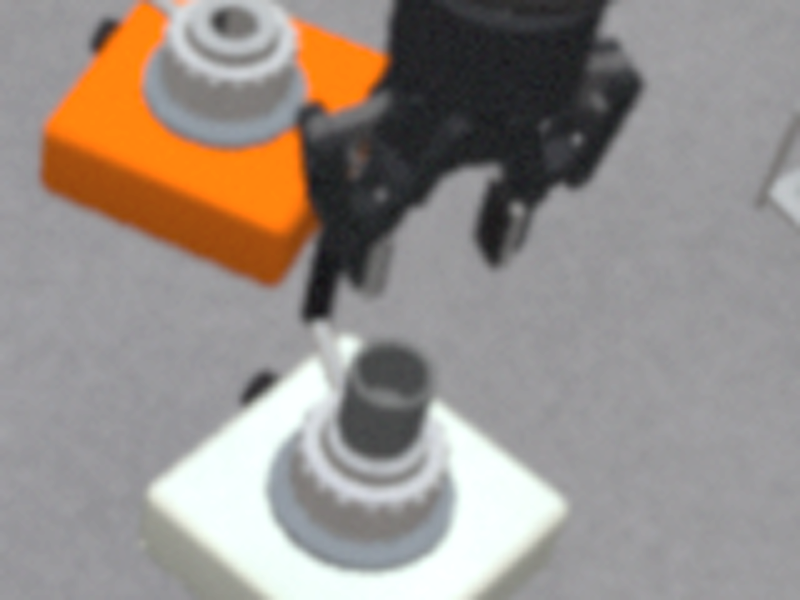

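The cup stands upright with its collar on the sleeve. Its rim is at (392,373), exactly where a fully home cup should project, and the handle hasn't moved. Now to the handle.

Call:
drive_tool(
  series=[
    [0.1, [0.2, 0.05, 0], 0],
    [0.1, [0.4, 0.05, 0], 0],
    [0.1, [0.605, 0.054, 0], 0],
    [0.1, [0.605, 0.054, 0], 0],
    [0.1, [0.605, 0.054, 0.2], 0],
    [0.1, [0.605, 0.054, 0.35], 0],
    [0.1, [0.605, 0.054, 0.45], 0],
    [0.1, [0.605, 0.054, 0.55], 0],
    [0.1, [0.605, 0.054, 0.65], 0],
    [0.1, [0.605, 0.054, 0.74], 0],
    [0.1, [0.605, 0.054, 0.74], 0],
    [0.1, [0.605, 0.054, 0.74], 0],
  ],
)

```text
clock: 12.28
ee_pos: [0.4372, 0.2282, 0.0817]
tool_rot: [0.115, 0.993, -0.001, -0.001]
force: [1.0, -0.0, 1.0]
width: 0.546
```

Call:
drive_tool(
  series=[
    [-1, [0, 0, 0], 0],
    [-1, [0, 0, 0], 0],
    [-1, [0, 0, 0], 0],
    [-1, [0, 0, 0], 0],
    [-1, [0, 0, 0], 0],
    [-1, [0, 0, 0], 0],
  ],
  newtons=70,
)

```text
clock: 12.78
ee_pos: [0.4382, 0.2294, 0.0834]
tool_rot: [0.115, 0.993, 0.001, 0.0]
force: [-1.4, -0.3, 5.3]
width: 0.168
```

```bash
python3 - <<'E'
from h import *
s=arm.state();e=s['ee_pos'];r=R.from_quat(s['tool_rot'])
print(e,s['force'],s['ft_torque'],s['width']*85,s['joint_pos'])
c=np.array([.5244,.2003]);v=e[:2]-c;print(np.linalg.norm(v),np.degrees(np.arctan2(v[1],v[0])))
for a in np.arange(0.1,1.5,.1):
    q=R.from_euler('z',-a).apply([*v,0])-[*v,0]
    print(round(a,2),(r.inv().apply(q)/.15).round(3),round(a/(np.pi/2),3))
E
```

```text
[0.43823113 0.2293827  0.08341287] [-1.43237918 -0.33205307  5.27884677] [-0.08829454  0.28871234  0.07163457] 14.260910710181959 [-1.01858733  0.32314308  0.48208293  2.14062782 -0.22488781  0.7239705
  0.95268159]
0.09094436821807841 161.35004012309844
0.1 [-0.009  0.06   0.   ] 0.064
0.2 [-0.024  0.119  0.   ] 0.127
0.3 [-0.044  0.176  0.   ] 0.191
0.4 [-0.07  0.23  0.  ] 0.255
0.5 [-0.102  0.282  0.   ] 0.318
0.6 [-0.138  0.331  0.   ] 0.382
0.7 [-0.179  0.375  0.001] 0.446
0.8 [-0.225  0.415  0.001] 0.509
0.9 [-0.274  0.451  0.001] 0.573
1.0 [-0.326  0.481  0.001] 0.637
1.1 [-0.381  0.506  0.001] 0.7
1.2 [-0.439  0.526  0.001] 0.764
1.3 [-0.498  0.539  0.001] 0.828
1.4 [-0.558  0.547  0.001] 0.891
```

The handle is gripped at about 15 mm, and its radius of 91 mm fits. I'll swing it clockwise along the arc.

Call:
drive_tool(
  series=[
    [-1, [-0.009, 0.06, 0], 0.064],
    [-1, [-0.024, 0.119, 0], 0.127],
    [-1, [-0.044, 0.176, 0], 0.191],
    [-1, [-0.07, 0.23, 0], 0.255],
    [-1, [-0.102, 0.282, 0], 0.318],
    [-1, [-0.138, 0.331, 0], 0.382],
    [-1, [-0.179, 0.375, 0], 0.446],
    [-1, [-0.225, 0.415, 0], 0.509],
    [-1, [-0.274, 0.451, 0], 0.573],
    [-1, [-0.326, 0.481, 0], 0.637],
    [-1, [-0.326, 0.481, 0], 0.637],
  ],
)

```text
clock: 13.7
ee_pos: [0.5032, 0.2888, 0.0834]
tool_rot: [0.58, 0.815, 0.0, 0.0]
force: [1.6, 0.9, 6.3]
width: 0.163
```

```bash
cat > st.py <<'E'
from h import *
s=arm.state();e=s['ee_pos'];r=R.from_quat(s['tool_rot'])
c=np.array([.5244,.2003]);v=e[:2]-c;az=np.arctan2(v[1],v[0])
t=np.array([np.sin(az),-np.cos(az)]) # clockwise tangent
print(e,'F',s['force'].round(1),'tang',s['force'][:2]@t,'rad',s['force'][:2]@v/np.linalg.norm(v),s['width'],s['joint_pos'].round(2))
print('r',np.linalg.norm(v),'turned',np.radians(161.35)-az)
# ideal radius .0909
for a in (.05,.1,.15,.2,.25,.3,.35,.4):
    w=.0905*np.array([np.cos(az-a),np.sin(az-a)])+c-e[:2]
    print(a,(r.inv().apply([*w,0])/.15).round(3),round(a/(np.pi/2),3))
E
python3 st.py
```

```text
[0.5031901  0.28879757 0.08341381] F [1.6 0.9 6.3] tang 1.7874427176686352 rad 0.484465637290589 0.16339319992996765 [-1.17  0.51  0.7   1.96 -0.44  0.83  0.11]
r 0.09100374024971626 turned 1.0100628060705537
0.05 [-0.007  0.03   0.   ] 0.032
0.1 [-0.012  0.059  0.   ] 0.064
0.15 [-0.019  0.089  0.   ] 0.095
0.2 [-0.027  0.118  0.   ] 0.127
0.25 [-0.037  0.146  0.   ] 0.159
0.3 [-0.048  0.174  0.   ] 0.191
0.35 [-0.06   0.202  0.   ] 0.223
0.4 [-0.074  0.229  0.   ] 0.255
```

Call:
drive_tool(
  series=[
    [-1, [-0.004, 0.03, 0], 0.032],
    [-1, [-0.009, 0.059, 0], 0.064],
    [-1, [-0.016, 0.089, 0], 0.095],
    [-1, [-0.024, 0.118, 0], 0.127],
    [-1, [-0.024, 0.118, 0], 0.127],
  ],
)

```text
clock: 14.12
ee_pos: [0.5193, 0.2911, 0.0833]
tool_rot: [0.657, 0.754, -0.0, -0.001]
force: [-7.9, -0.3, 14.0]
width: 0.168
```

```bash
python3 st.py
```

```text
[0.51928963 0.29114465 0.08334267] F [-7.9 -0.3 14. ] tang -7.920213617509832 rad 0.12624584010495232 0.1677018389195846 [-1.17  0.55  0.74  1.93 -0.49  0.86 -0.04]
r 0.09098827815575025 turned 1.189097712142448
0.05 [-0.006  0.03  -0.   ] 0.032
0.1 [-0.011  0.06  -0.   ] 0.064
0.15 [-0.017  0.089 -0.   ] 0.095
0.2 [-0.025  0.118 -0.   ] 0.127
0.25 [-0.034  0.147 -0.   ] 0.159
0.3 [-0.045  0.175 -0.   ] 0.191
0.35 [-0.057  0.203 -0.   ] 0.223
0.4 [-0.07  0.23 -0.  ] 0.255
```

Call:
drive_tool(
  series=[
    [-1, [-0.003, 0.03, 0], 0.032],
    [-1, [-0.006, 0.045, 0], 0.048],
    [-1, [-0.008, 0.06, 0], 0.064],
    [-1, [-0.008, 0.06, 0], 0.064],
  ],
)

```text
clock: 14.45
ee_pos: [0.5238, 0.2909, 0.0829]
tool_rot: [0.693, 0.721, -0.004, -0.004]
force: [-39.4, -4.9, 36.6]
width: 0.164
```

```bash
python3 st.py
```

```text
[0.52381791 0.29091721 0.08288347] F [-39.4  -4.9  36.6] tang -39.388899842864554 rad -4.670869877689277 0.1635472947057116 [-1.18  0.57  0.76  1.91 -0.51  0.88 -0.11]
r 0.09061907926832212 turned 1.2388689085860443
0.05 [-0.003  0.03  -0.   ] 0.032
0.1 [-0.006  0.06  -0.001] 0.064
0.15 [-0.011  0.09  -0.001] 0.095
0.2 [-0.017  0.119 -0.001] 0.127
0.25 [-0.025  0.149 -0.002] 0.159
0.3 [-0.034  0.177 -0.002] 0.191
0.35 [-0.044  0.205 -0.002] 0.223
0.4 [-0.056  0.233 -0.002] 0.255
```

The tangential force is 39 N, against at most 12 N of friction, so the nut is at its hard stop after a 1.24 rad turn. I'll ease off, open and lift.

Call:
drive_tool(
  series=[
    [-1, [0, -0.02, 0], -0.02],
    [-1, [0, -0.025, 0], -0.025],
    [0, [0, -0.025, 0], -0.025],
    [0, [0, -0.025, 0], -0.025],
    [0, [0, -0.025, 0], -0.025],
    [0, [0, -0.025, -0.15], -0.025],
    [0, [0, -0.025, -0.35], -0.025],
    [0, [0, -0.025, -0.6], -0.025],
    [0, [0, -0.025, -0.85], -0.025],
    [0, [0, -0.025, -1], -0.025],
    [0, [0, -0.025, -1], -0.025],
  ],
)

```text
clock: 15.37
ee_pos: [0.5276, 0.2912, 0.2377]
tool_rot: [0.679, 0.734, 0.003, 0.0]
force: [0.7, 0.1, -0.7]
width: 0.5
```

Call:
drive_tool(
  series=[
    [0, [0.2, 0.3, 0], 0],
    [0, [0.2, 0.6, 0], 0],
    [0, [0.2, 0.9, 0], 0],
    [0, [0.2, 0.9, 0], 0],
    [0, [0.2, 0.9, 0], 0],
  ],
)

```text
clock: 15.78
ee_pos: [0.6608, 0.3301, 0.2313]
tool_rot: [0.679, 0.734, -0.001, 0.001]
force: [-0.0, -0.2, 0.1]
width: 0.497
```

```bash
python3 - <<'E'
from h import *
import pickle
s=arm.state();print(s['ee_pos'],s['force'],s['joint_velocities'].round(3))
D={n:arm.grab_frame(n) for n in('scene','top')};pickle.dump(D,open('D9.pkl','wb'))
a=cv2.resize(D['scene']['frame'][90:240,320:420],(400,600),interpolation=cv2.INTER_CUBIC)
b=cv2.resize(D['top']['frame'][115:265,135:235],(400,600),interpolation=cv2.INTER_CUBIC)
cv2.imwrite('pics/c10.png',cv2.convertScaleAbs(np.hstack([a,b]),alpha=1.4))
print(((proj(D['scene'],[[.5234,.2003,.149],[.5234,.2003,.104]])-[320,90])*4).round(),((proj(D['top'],[[.5234,.2003,.149]])-[135,115])*4+[400,0]).round())
for a in(1.05,1.15,1.24):
    z=np.radians(161.3)-a;p=[.5234+.09*np.cos(z),.2003+.09*np.sin(z),.138];print(a,((proj(D['scene'],p)-[320,90])*4).round(),((proj(D['top'],p)-[135,115])*4+[400,0]).round())
E
```

```text
[0.6607577  0.33011385 0.23125127] [-0.01986127 -0.21571976  0.08178609] [-0.05  -0.057  0.011  0.085  0.024 -0.019 -0.022]
[[194. 298.]
 [180. 346.]] [[570. 296.]]
1.05 [[296. 230.]] [[410. 336.]]
1.15 [[307. 240.]] [[407. 319.]]
1.24 [[317. 249.]] [[406. 304.]]
```

View pics/c10.png

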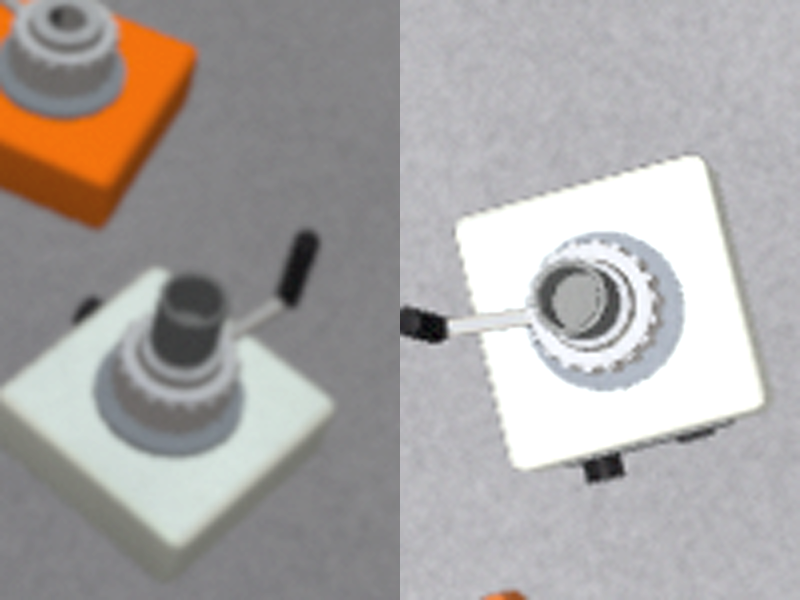

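The final picture shows the cup upright and home, its rim at the predicted (194,298). The lever has swung about 1.15 rad, with the handle top at (308,237). Nothing touches the arm, so I'll hand in.

```bash
python3 -c "
from workcell import arm
print(arm.hand_in(),arm.state()['clock'])"
```

```text
the job is handed in; nothing more can be done
the job is handed in; nothing more can be done
```

The job is done and handed in, just under 16 s into the 51 s allowed. The hollow cup head is fully home in the white mixer's collet, the nut is tightened clockwise, and the arm is clear of everything.

- **Seating:** The collar met the sleeve at a reported z of 0.1046, and I had predicted 0.1047. The cup's rim showed at the pixel expected for a fully home cup, both after release and in the last scene view.
- **Tightening:** I turned the handle about 1.24 rad until it resisted with about 39 N. That is well above the 12 N grip friction, so I took it as the hard stop. I then eased back slightly before opening the jaws. The last picture puts the lever about 1.15 rad from where it started. The nut's start angle was never measured. If 39 N was the 1.45 stop, the nut began near 0.21 and now rests at about 1.36, past the 1.2 where the jaws meet the shank.
- **What disagreed:**
  - The first grasp closed empty above the cup, because the fingers were about 30 mm higher in the pictures than the reported tool position implied. I allowed for that afterwards and the second grasp held. I never found the cause.
  - The wrist also read about 37 N upward at the stop, which I can't fully explain. It was back to zero after release.

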